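# Park the indexing plunger of a drilling jig and close its sliding stop on the board

### The arm

A 7-joint arm with a two-finger parallel gripper is mounted at the origin on the work surface. World frame = base frame: x ahead of the robot, y to its left, z up, the work surface at z = 0. Lengths are in m, angles in degrees, forces in N, time in s.
With the tool pointing down it reaches from about 0.425 to 0.875 m from the base axis. Payload 4.7 kg.
Tool frame: the origin (TCP) lies midway between the tips of the shut fingers; the grasp point (between the pads) lies 19 mm behind it; z points along the fingers, y is the direction in which the jaws open and shut (so a half turn about z gives the same grasp; the last joint's range is limited). The gripper opens to 87 mm and grips with 3 to 60 N. Pads are 19 mm wide; open, the fingers measure 117 mm over their backs; the gripper's body (75 mm by 190 mm) begins 51 mm behind the grasp point.
Start: joints at [-62.332, 18.392, -4.016, 83.108, 1.295, 78.541, -3.26], TCP at [0.294, 0.58, 0.223] pointing down, gripper open.
Joint ranges: [-163.93, 163.93], [-17.29, 119.83], [-79.2, 71.16], [3.27, 140.29], [-89.18, 269.18], [5.43, 117.66], [-154.24, 154.24]. Speed limits (degrees/s): [147.25, 147.25, 180, 180, 180, 180, 180].

### API

Orientations are given as [roll, pitch, yaw] about the fixed x, y, z axes, in that order (R = Rz(yaw) Ry(pitch) Rx(roll)).
In Python, from cell import env gives the robot as it stands.
- The arm moves only by the tool apply_moves, never from a script. Its argument "targets" is a list of rows, each a list of 2 entries, a list of its own where there are three numbers: the shift along the world's x, y, z in mm, then the turn, a rotation vector about the world's x, y, z in rad. A call has 1 to 8 rows; each row is the pose to reach, as a shift and turn from the pose commanded when the call began; what a row does not reach only later rows make up. A row lasts 1/10 s, in which the tool goes at most 50 mm and 8.59 degrees, less where a joint would pass 70% of its speed; a pose out of reach is approached as far as the arm can. A call with a gripper value outside its range is refused whole. "hand" is the finger opening in mm, from 0 to 87, set as the call begins (left out, the last holds). The fingers move at their own pace and stop on an object; "squeeze" is the grip in N (left out, the last holds). Time passes only in rows, so rows that repeat a pose let the fingers close. It gives the time, the measured TCP pose, the force and the opening at its end, in the units of the state.
- env.get_obs(): the state, without advancing time (a new reading comes with each control period).
- env.read_camera(name): name is "side" or "top"; returns a dict with "image" (420x560x3 uint8, red, green, blue), "camera_matrix" (3x3 intrinsics, pixels), "camera_from_world" (4x4, takes a point from world to camera coordinates). Camera axes: x right, y down, z forward; pixel columns grow to the right and rows downward; lengths in m; the calibration is good to about 2 mm. A picture is of the moment at which its call begins. There is no depth.
- env.sign_off(): hands the job in, once; it reports no verdict.
Trained networks look in a picture, given as the dict that the camera call returned (one of the last four; its "shot" number tells which), for a name from the list of things; names that differ only in an ending like _2 or _b are one class to them, and where a whole thing is asked for, a point or a joint stands for the part that bears it (a point fixed in the world has none). Each returns a list of dicts, best first, with "conf" (0 to 1); they miss things now and then, are a little off and sometimes report something else, mostly with a low value. They report only what shows in the picture. A call takes as long as a camera call.
- env.regions_of(picture, target): "region" (420x560 bool, what is visible of it) and "rect" ([left, top, right, bottom] in pixels, round what is visible of it).
The state is a dict: "time_s": time; "qpos": joint angles; "joint_velocities": joint speeds; "effort": joint torques, N m; "tool_pos": TCP position; "tool_rot": TCP orientation; "force": force on the tool from outside, world axes, zero at the start; "wrist_torque": the same for the moment, N m; "grip_width": finger opening in m.
Only numpy, scipy, OpenCV 4.12 (cv2) and the standard library are available. Lean on these libraries where they do the work, as an engineer would, in place of code of your own. Each camera call takes 0.05 s, during which the arm holds its last target. There are 200 camera calls.

### The job

The sliding stop of the drilling jig is locked by a spring plunger: pull its T-bar knob up just until it meets its end stop, twist it into the rest notch so that it stays up by itself, and let it go, never straining it hard against its end stop or its slot. Then slide the freed stop along the jig so that it pushes the loose board square against the fence, gently, and leave board and stop snug there, with the plunger still parked. Leave the other things on the bench where they are.

Things in the scene. Friction and masses are not known exactly. Their poses are not given: they have to be found in the camera images.
- jig: Drilling jig, fixed to the bench: an aluminium base plate 170 (x) x 440 (y) x 20 mm. Origin: centre of its underside. Its y axis points along the slide, from the stop towards the fence. It may be turned a little on the bench.
- stop_block: The sliding stop: a grey block 90 (x) x 130 (y) x 30 mm high on the base plate, carrying the plunger and a fin. Origin: centre of its underside; y axis along the slide, its steel-faced front (+y) face, which meets the board, 65 mm from the origin. At the start it is locked at the -y end of the jig by the plunger's nose. Freed, it slides with about 3 N of friction.
- stop_face (a point): Centre of the stop's front face (the face towards the board).
- fin_grip (a point): The fin by which the stop is pushed: an upright grey plate on the stop's rear end, 12 mm thick (y), 44 mm wide (x), its top 85 mm above the base plate and 55 mm above the block. This point is on the fin's centre plane, 17 mm below its top. Its centre lies 80 mm behind (-y) the knob's axis.
- stop (a joint): Travel of the stop along the jig's +y, m; 0 = locked start position; it can travel 220 mm.
- collar: Steel crown ring round the plunger on the stop, 37 mm wide; origin on the vertical plunger axis at the block's top. Its flat lands are 22 mm above the block, cut by a deep slot towards the jig's +x and a V rest notch 1.3 rad (75 deg) to either side of the slot; beyond the notches it is 4 mm higher and ends the turn. Pressing the pin on it with more than 30 N is forcing.
- bush: The hard stop inside the crown that ends the pull (the flange meets it); origin as that of the crown ring. Pulling against it with more than 20 N beyond the spring is forcing it.
- knob_head: The plunger's T-bar knob; it carries a single square 4 mm cross pin (along the knob's +x), deep in the slot at the start, and a flange inside the stop. How high pin and flange sit on the stem differs by +/-7 mm from time to time and is not measured: feel for it. Origin on the plunger's axis, at the block's top when down; it rises and turns with the knob.
- knob_grip (a point): Centre of the black T-bar: 46 mm long (along the knob's y axis; at the start along the jig's y), 12 mm thick (x), 26 mm high; when down its lower edge is 39 mm above the block and 13 mm above the crown's highest part. Grip it across its 12 mm thickness.
- plunger (a joint): Lift of the plunger, m; 0 = down, locking. Spring and weight need 7.5 N, plus 0.25 N per mm. The pin clears the lands at 17 mm and a hard stop ends the pull at 19.2 mm, both up to 7 mm higher or lower together (pin height): the force jumps there, and 1 mm below it the knob turns freely. In a notch it rests 3 mm below the lands, at 6.5 to 21 mm. The stop slides freely above 5 mm.
- knob (a joint): Turn of the knob, rad, counter-clockwise from above; 0 = pin over the slot (start), rest notches at +1.3 and -1.3; either will do.
- fence: Fixed wooden fence across the jig's far (+y) end: 130 (x) x 30 (y) x 45 mm high, standing on the base plate and aligned with the jig. Origin: centre of its underside. The face that meets the board is 15 mm from the origin towards -y.
- board: The loose pine board on the base plate between stop and fence: 90 (x) x 50 (y) x 28 mm high, about 0.12 kg, at the start a little askew. Origin: centre of its underside. Finally its y axis is along the jig's y. It must not be squeezed between stop and fence with more than 40 N.
- screwdriver: Bystander: screwdriver lying on the bench on the robot's side of the jig; leave it.
- offcut: Bystander: plywood offcut 40 x 120 x 20 mm on the bench on the far side of the jig; leave it.
- glue: Bystander: white glue bottle, 56 mm in diameter, 150 mm high; leave it.
- jar: Bystander: glass jar, 64 mm in diameter, 80 mm high; leave it.
- hammer: Bystander: hammer lying on the bench; leave it.
- wrench: Bystander: wrench lying on the bench; leave it.

How it is judged (in metres and radians):
On the way, in this order (a step that is already met when the one before it is completed fails the run):
1. the plunger is parked in a rest notch and let go (value of joint plunger above 0.0055 m and (value of joint knob between 1.1 and 1.5 rad or value of joint knob between -1.5 and -1.1 rad) and contact force between the fingers and knob_head below 0.3 N and value of joint stop below 0.02 m), for 0.3 s.
2. the stop has pushed the board against the fence (y of board in the frame of fence above -0.043 m and y of board in the frame of stop_block below 0.093 m and angle between the y axis of board and the y axis of fence, either way round below 0.06 rad and x of board in the frame of fence between -0.03 and 0.03 m and angle between board's own z axis and vertical below 0.06 rad), for 0.2 s.
At the end, for the whole second after the job is handed in: The knob rests in a notch (turned to 1.3 +/- 0.2 rad either way, lifted more than 5.5 mm); the board lies flat and square (within 0.06 rad) with no more than 3 mm between it and the fence and 3 mm between it and the stop, within 30 mm of the middle of the fence; board and stop are at rest (all of step 2 and value of joint plunger above 0.0055 m and (value of joint knob between 1.1 and 1.5 rad or value of joint knob between -1.5 and -1.1 rad) and linear speed of each of board, stop_block below 0.01 m/s); the robot touches nothing.
It fails at once if the knob's pin is forced against the crown ring (slot walls, end of turn) with more than 30 N (contact force between knob_head and collar above 30 N).
It fails at once if the plunger is pulled against its hard stop with more than 20 N (contact force between knob_head and bush above 20 N).
It fails at once if the board is pressed with more than 40 N by the stop or the fence (contact force between any of stop_block, fence and board above 40 N).
It fails at once if a bystander is moved by more than 30 mm (distance of any of screwdriver, offcut, glue, jar, hammer, wrench from where it was at the start of the episode above 0.03 m).
It also fails if it takes over 72 s, if anything falls off the work surface, if the arm or the gripper's body presses on something with over 40 N, if the wrist force passes 120 N, or if a joint passes its speed limit or range.

## Working session

There is one attempt and no reset: what is moved stays moved. The work goes in short steps, Python scripts to look and compute and a tool call to move; the robot and the scene stay as the last step left them, time stands still between calls to the robot, and variables do not carry over. Pictures are saved under pics/ and viewed, about 8 in all and at most 12, crops included, and the job is handed in when it is done.

Besides the shell and the picture viewer there is one more tool, called after "Call:" as name(argument=value, ...) on one line, values as JSON. apply_moves: Moves the arm, as the interface text tells. Its arguments: {"type":"object","properties":{"targets":{"type":"array","items":{"type":"array"}},"hand":{"type":"number"},"squeeze":{"type":"number"}},"required":["targets"]}

```bash
mkdir -p pics; ls; python3 - <<'E'
from cell import env
import cv2,numpy as np
o=env.get_obs();print({k:np.round(v,3).tolist() for k,v in o.items()})
for c in ("side","top"):
    p=env.read_camera(c);cv2.imwrite(f"pics/{c}0.png",p["image"][:,:,::-1])
    print(c,np.round(p["camera_matrix"],1).tolist(),np.round(p["camera_from_world"],3).tolist())
    for n in ("jig","stop_block","collar","knob_head","fence","board","fin_grip","knob_grip"):
        r=env.regions_of(p,n)
        for d in r[:2]:
            ys,xs=np.nonzero(d["region"]);print(n,round(d["conf"],2),d["rect"],xs.mean().round(1),ys.mean().round(1),len(xs), cv2.minAreaRect(np.c_[xs,ys].astype(np.float32)))
E
```

```text
pics
{'time_s': 0.0, 'qpos': [-62.33, 18.439, -4.014, 83.175, 1.295, 78.538, -3.261], 'joint_velocities': [0.006, -0.027, 0.002, -0.008, -0.064, -0.108, 0.01], 'effort': [0.0, -49.129, -0.404, -31.252, -0.064, 0.044, 0.0], 'tool_pos': [0.294, 0.579, 0.221], 'tool_rot': [-179.893, 0.006, 153.137], 'force': [0.216, -0.449, 0.962], 'wrist_torque': [-0.001, 0.027, 0.057], 'grip_width': 0.088}
side [[535.6, 0.0, 281.6], [0.0, 535.6, 210.0], [0.0, 0.0, 1.0]] [[0.797, -0.604, -0.019, -0.441], [-0.35, -0.435, -0.83, 0.271], [0.493, 0.668, -0.558, 1.347], [0.0, 0.0, 0.0, 1.0]]
jig 0.82 [233.3, 204.5, 379.7, 283.0] 314.0 242.8 4915 ((307.20367431640625, 234.30203247070312), (144.8670654296875, 53.96230697631836), 28.70595359802246)
stop_block 0.62 [313.7, 217.7, 367.4, 267.4] 340.0 244.9 1415 ((340.9897155761719, 243.22259521484375), (51.97365188598633, 36.99397659301758), 24.443954467773438)
collar 0.68 [322.6, 215.8, 341.7, 248.6] 333.1 232.1 360 ((333.0, 231.0), (26.0, 16.0), 90.0)
collar 0.24 [150.5, 159.5, 172.5, 203.2] 160.1 181.7 653 ((159.8378448486328, 179.5270233154297), (45.70291900
[... 2178 characters left out ...]
15.1] 287.9 203.1 377 ((287.9053955078125, 203.4324188232422), (26.797035217285156, 14.467110633850098), 80.53767395019531)
board 0.52 [307.6, 177.3, 352.4, 210.8] 328.6 193.9 1056 ((328.836669921875, 193.81100463867188), (27.500261306762695, 40.09383773803711), 80.13418579101562)
fin_grip 0.71 [307.1, 178.2, 351.7, 208.6] 328.7 194.1 1032 ((329.09613037109375, 193.9807586669922), (26.671791076660156, 40.20380401611328), 78.69007110595703)
knob_grip 0.43 [316.7, 191.0, 328.3, 193.4] 322.6 191.4 49 ((322.60809326171875, 191.64865112304688), (4.438772678375244, 11.507928848266602), 80.53767395019531)
knob_grip 0.2 [262.3, 234.4, 320.1, 244.9] 299.5 238.8 300 ((291.0, 238.5), (9.0, 56.0), 90.0)
```

```bash
cat > h.py <<'E'
import numpy as np,cv2
from cell import env
def ray(p,u,v):
    K=p["camera_matrix"];T=np.array(p["camera_from_world"]);R=T[:3,:3]
    return -R.T@T[:3,3], R.T@np.linalg.solve(K,[u,v,1.])
def atz(p,u,v,z):
    c,d=ray(p,u,v);return c+d*(z-c[2])/d[2]
def tri(p,a,q,b):
    A=[];y=[]
    for c,d in (ray(p,*a),ray(q,*b)):
        d=d/np.linalg.norm(d);M=np.eye(3)-np.outer(d,d);A.append(M);y.append(M@c)
    return np.linalg.lstsq(np.vstack(A),np.hstack(y),rcond=None)[0]
def proj(p,X):
    T=np.array(p["camera_from_world"]);c=T[:3,:3]@X+T[:3,3];k=p["camera_matrix"]@c;return k[:2]/k[2]
def crop(p,name,l,t,r,b,s):
    im=p["image"][t:b,l:r,::-1];return cv2.resize(im,None,fx=s,fy=s,interpolation=cv2.INTER_CUBIC)
E
python3 - <<'E'
from h import *
s=env.read_camera("side");t=env.read_camera("top")
a=crop(s,"",225,185,385,290,5);b=crop(t,"",220,160,380,250,5)
cv2.imwrite("pics/a.png",a);cv2.imwrite("pics/b.png",b)
print("knob tri",tri(s,(333.5,225.5),t,(322.8,191.2)))
print("board",tri(s,(299.4,229.2),t,(287.9,203.1)))
print("jig", atz(t,292,205.5,.02), [atz(t,*c,.02).round(4) for c in cv2.boxPoints(((290.29,203.25),(49.66,126.09),79.08))])
print("fence top", atz(t,239.8,211.9,.065), "board top", atz(t,287.9,203.1,.048))
E
```

```text
knob tri [ 0.62032659 -0.15448299  0.09322092]
board [ 0.59344031 -0.03709768  0.02639572]
jig [ 0.58671583 -0.05193027  0.02      ] [array([0.6413, 0.1898, 0.02  ]), array([ 0.7263, -0.2514,  0.02  ]), array([ 0.5491, -0.2785,  0.02  ]), array([0.4668, 0.1541, 0.02  ])]
fence top [0.55589233 0.12806585 0.065     ] board top [ 0.58941446 -0.03701569  0.048     ]
```

View pics/a.png

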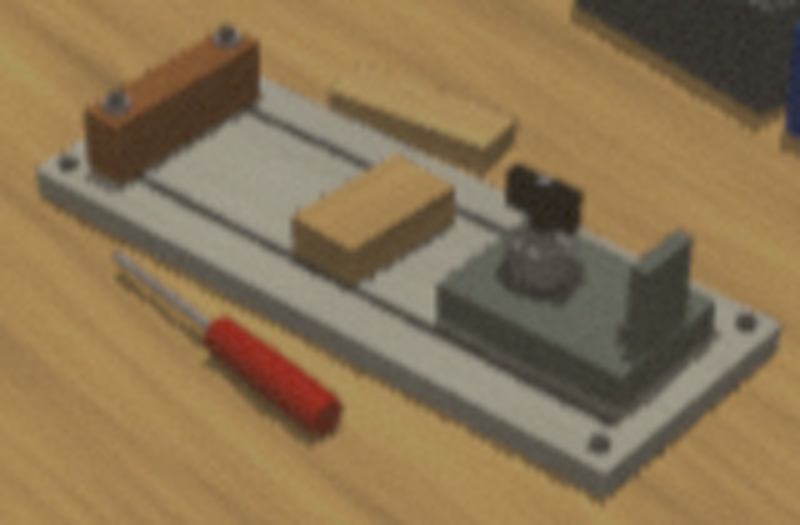

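View pics/b.png

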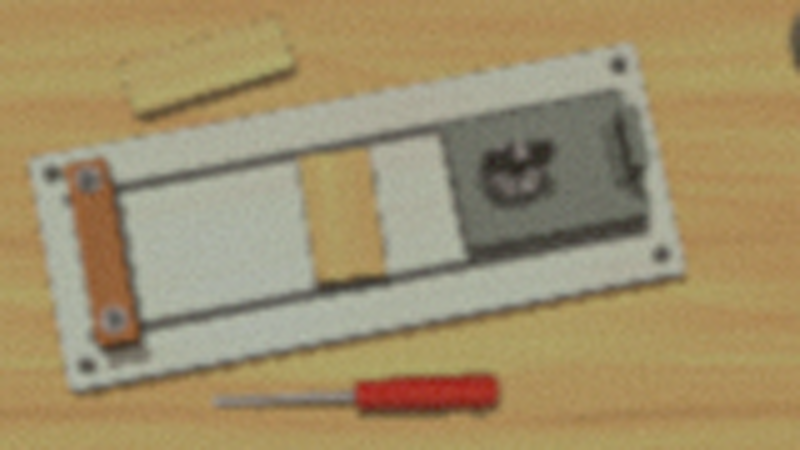

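```bash
python3 - <<'E'
from h import *
from scipy.optimize import least_squares
s=env.read_camera("side");t=env.read_camera("top")
tc=[(346.4,169),(357,215),(235,238),(226,191.6)]   # world +x-y, -x-y, -x+y, +x+y
sc=[None,(225+605/5,185+463/5),(225+38/5,185+172/5),(225+262/5,185+80/5)]
sc[0]=(225+778/5,185+328/5)
J=[(.085,-.22),(-.085,-.22),(-.085,.22),(.085,.22)]
def W(q,P):
    c,n=np.cos(q[2]),np.sin(q[2]);return np.array([q[0]+c*P[0]-n*P[1],q[1]+n*P[0]+c*P[1],P[2]])
f=lambda q:np.hstack([proj(p,W(q,(*j,.02)))-c for p,cs in((t,tc),(s,sc)) for j,c in zip(J,cs)])
r=least_squares(f,[.587,-.05,.18],x_scale=[.01,.01,.01],loss="soft_l1");q=r.x
print("jig",q,np.degrees(q[2]),f(q).round(1))
# stop y in jig from points; J inverse
def inv(X):
    d=X[:2]-q[:2];c,n=np.cos(q[2]),np.sin(q[2]);return np.array([c*d[0]+n*d[1],-n*d[0]+c*d[1]])
P=lambda im,x,y:(225+x/5,185+y/5) if im=="s" else (220+x/5,160+y/5)
X=tri(s,P("s",545,198),t,P("t",517,157));print("knob",X,inv(X))
for nm,p,im,pt,z in [("top bar",t,"t",(517,153),.113),("side bar mid",s,"s",(545,198),.102),("side bar top edge mid",s,"s",(545,175),.115),
 ("blk front hi-x",t,"t",(440,127),.05),("blk front lo-x",t,"t",(468,247),.05),("blk rear lo-x",t,"t",(645,215),.05),("blk rear hi-x",t,"t",(625,92),.05),
 ("side front lo",s,"s",(437,288),.05),("side rear lo",s,"s",(620,370),.05),("side rear hi",s,"s",(712,305),.05),
 ("collar side",s,"s",(540,268),.06),
 ("board",t,"t",(342,214),.048),("fence",t,"t",(100,250),.065)]:
    X=atz(p,*P(im,*pt),z);print(nm,X.round(4),inv(X).round(4))
E
```

```text
jig [ 0.59577504 -0.05132309  0.18279473] 10.473366680552616 [ 1.4 -0.2  1.2 -0.2 -0.6  0.   0.3 -0.3  1.  -1.2 -0.3  1.8 -0.9 -1.8
 -8.2 -5.6]
knob [ 0.61921257 -0.15647923  0.09767689] [ 0.00393193 -0.10766462]
top bar [ 0.6174 -0.1545  0.113 ] [ 0.0025 -0.1054]
side bar mid [ 0.616  -0.1612  0.102 ] [-0.     -0.1117]
side bar top edge mid [ 0.6181 -0.1581  0.115 ] [ 0.0026 -0.1091]
blk front hi-x [ 0.6516 -0.1075  0.05  ] [ 0.0447 -0.0654]
blk front lo-x [ 0.5663 -0.1254  0.05  ] [-0.0425 -0.0674]
blk rear lo-x [ 0.5882 -0.2479  0.05  ] [-0.0432 -0.1919]
blk rear hi-x [ 0.676  -0.2369  0.05  ] [ 0.0452 -0.197 ]
side front lo [ 0.5608 -0.135   0.05  ] [-0.0496 -0.0759]
side rear lo [ 0.5911 -0.2521  0.05  ] [-0.0411 -0.1966]
side rear hi [ 0.67   -0.2421  0.05  ] [ 0.0383 -0.2011]
collar side [ 0.6092 -0.1668  0.06  ] [-0.0078 -0.116 ]
board [ 0.5905 -0.0388  0.048 ] [-0.0029  0.0133]
fence [0.5625 0.1274 0.065 ] [-0.0002  0.1818]
```

Call:
apply_moves(targets=[[[16,-37,40],[0,0,-0.115]],[[32,-74,80],[0,0,-0.23]],[[50,-115,80],[0,0,-0.345]],[[68,-156,80],[0,0,-0.46]],[[86,-197,80],[0,0,-0.575]],[[104,-238,80],[0,0,-0.69]],[[122,-279,80],[0,0,-0.805]],[[140,-320,80],[0,0,-0.919]]], hand=50, squeeze=20)

```text
time_s: 1.9
tool_pos: [0.4342, 0.2581, 0.3029]
tool_rot: [180.0, -0.0, 100.2]
force: [0.5, 0.4, 0.0]
grip_width: 0.0498
```

Call:
apply_moves(targets=[[[18,-42,0],[0,0,0]],[[36,-84,0],[0,0,0]],[[54,-126,0],[0,0,0]],[[73,-168,0],[0,0,0]],[[91,-210,0],[0,0,0]],[[110,-252,0],[0,0,0]],[[128,-294,0],[0,0,0]],[[146,-335,0],[0,0,0]]])

```text
time_s: 2.7
tool_pos: [0.5802, -0.0769, 0.303]
tool_rot: [179.9, -0.0, 100.5]
force: [1.1, 1.6, 0.4]
grip_width: 0.0498
```

Call:
apply_moves(targets=[[[18,-42,0],[0,0,0]],[[36,-83,0],[0,0,0]],[[36,-83,-40],[0,0,0]],[[36,-83,-80],[0,0,0]],[[36,-83,-120],[0,0,0]],[[36,-83,-140],[0,0,0]],[[36,-83,-140],[0,0,0]],[[36,-83,-140],[0,0,0]]])

```text
time_s: 3.5
tool_pos: [0.6161, -0.1582, 0.1633]
tool_rot: [180.0, 0.0, 100.5]
force: [-0.4, -0.2, 0.5]
grip_width: 0.0496
```

Call:
apply_moves(targets=[[[0,0,-20],[0,0,0]],[[0,0,-40],[0,0,0]],[[0,0,-40],[0,0,0]],[[0,0,-40],[0,0,0]]])

```text
time_s: 3.9
tool_pos: [0.6167, -0.1584, 0.1245]
tool_rot: [179.9, 0.0, 100.5]
force: [0.0, 1.9, 0.7]
grip_width: 0.0499
```

```bash
python3 - <<'E'
from h import *
s=env.read_camera("side");t=env.read_camera("top")
o=env.get_obs();print(o["tool_pos"],o["force"])
tp=np.array(o["tool_pos"])
print("TCP px",proj(s,tp),proj(t,tp),"expected bar centre",proj(s,[.616,-.158,.102]),proj(t,[.616,-.158,.102]))
a=crop(s,"",290,175,380,265,7);b=crop(t,"",290,150,370,240,7)
cv2.imwrite("pics/c.png",np.hstack([a[:560,:],b[:560,:]])[:, :] if 0 else cv2.resize(np.hstack([a[:630],b[:630]]),(800,424)))
E
```

```text
[ 0.61705517 -0.15852076  0.12482108] [ 0.58134413  1.01958552 -0.09097775]
TCP px [333.92531216 217.28403265] [324.93101143 189.86545026] expected bar centre [333.22575838 224.08906435] [324.14191046 191.78571618]
```

View pics/c.png

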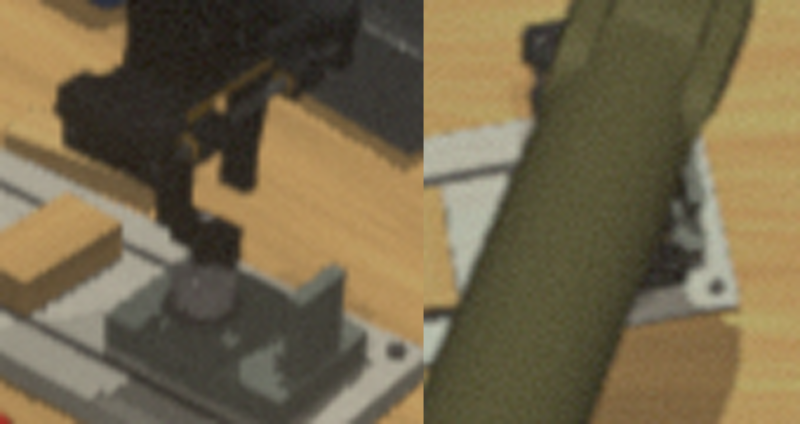

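Call:
apply_moves(targets=[[[0,0,-12],[0,0,0]],[[0,0,-24],[0,0,0]],[[0,0,-36],[0,0,0]],[[0,0,-39],[0,0,0]],[[0,0,-39],[0,0,0]],[[0,0,-39],[0,0,0]]])

```text
time_s: 4.6
tool_pos: [0.6158, -0.1583, 0.0836]
tool_rot: [180.0, 0.0, 100.5]
force: [-0.2, 0.9, 0.1]
grip_width: 0.0498
```

Call:
apply_moves(targets=[[[0,0,0],[0,0,0]],[[0,0,0],[0,0,0]],[[0,0,0],[0,0,0]],[[0,0,0],[0,0,0]],[[0,0,0],[0,0,0]],[[0,0,0],[0,0,0]]], hand=0, squeeze=6)

```text
time_s: 5.2
tool_pos: [0.6196, -0.1572, 0.0841]
tool_rot: [179.5, 0.1, 100.5]
force: [10.2, -0.6, -6.5]
grip_width: 0.0118
```

Call:
apply_moves(targets=[[[2,0.4,0],[0,0,0]],[[4,0.8,0],[0,0,0]],[[4,0.8,0],[0,0,0]],[[4,0.8,0],[0,0,0]]])

```text
time_s: 5.6
tool_pos: [0.6203, -0.1572, 0.0839]
tool_rot: [179.9, 0.0, 100.5]
force: [2.2, 1.0, 0.6]
grip_width: 0.0118
```

Call:
apply_moves(targets=[[[0,0,0],[0,0,0]],[[0,0,0],[0,0,0]],[[0,0,2],[0,0,0]],[[0,0,4],[0,0,0]],[[0,0,6],[0,0,0]],[[0,0,8],[0,0,0]],[[0,0,8],[0,0,0]],[[0,0,8],[0,0,0]]], squeeze=35)

```text
time_s: 6.4
tool_pos: [0.62, -0.1572, 0.09]
tool_rot: [180.0, 0.0, 100.5]
force: [7.0, -1.3, -9.2]
grip_width: 0.0116
```

Call:
apply_moves(targets=[[[0,0,1],[0,0,0]],[[0,0,2],[0,0,0]],[[0,0,2],[0,0,0]],[[0,0,2],[0,0,0]]])

```text
time_s: 6.8
tool_pos: [0.62, -0.1571, 0.0919]
tool_rot: [180.0, 0.0, 100.5]
force: [7.3, -1.1, -9.8]
grip_width: 0.0115
```

Call:
apply_moves(targets=[[[1.5,0,1],[0,0,0]],[[1.5,0,2],[0,0,0]],[[1.5,0,2],[0,0,0]],[[1.5,0,2],[0,0,0]]])

```text
time_s: 7.2
tool_pos: [0.6203, -0.1572, 0.0945]
tool_rot: [-179.9, -0.0, 100.5]
force: [2.6, -0.9, -9.9]
grip_width: 0.0117
```

Call:
apply_moves(targets=[[[0,0,1],[0,0,0]],[[0,0,1.5],[0,0,0]],[[0,0,1.5],[0,0,0]],[[0,0,1.5],[0,0,0]]])

```text
time_s: 7.6
tool_pos: [0.6204, -0.1572, 0.0967]
tool_rot: [-179.9, -0.0, 100.5]
force: [0.9, -1.0, -11.5]
grip_width: 0.0116
```

Lift ≈ 12.5 mm, force still on the spring line. Continue.

Call:
apply_moves(targets=[[[0,0,1],[0,0,0]],[[0,0,1.5],[0,0,0]],[[0,0,1.5],[0,0,0]],[[0,0,1.5],[0,0,0]]])

```text
time_s: 8.0
tool_pos: [0.6205, -0.1572, 0.0983]
tool_rot: [-179.9, -0.0, 100.5]
force: [-0.9, 1.1, -11.8]
grip_width: 0.012
```

Call:
apply_moves(targets=[[[0,0,1],[0,0,0]],[[0,0,1],[0,0,0]],[[0,0,1],[0,0,0]]])

```text
time_s: 8.3
tool_pos: [0.6205, -0.1572, 0.0993]
tool_rot: [-179.9, -0.0, 100.5]
force: [-1.3, 0.4, -11.5]
grip_width: 0.0118
```

Call:
apply_moves(targets=[[[0,0,1],[0,0,0]],[[0,0,1],[0,0,0]],[[0,0,1],[0,0,0]]])

```text
time_s: 8.6
tool_pos: [0.6206, -0.1572, 0.1003]
tool_rot: [-179.9, -0.0, 100.5]
force: [-2.1, 1.1, -11.9]
grip_width: 0.0116
```

Call:
apply_moves(targets=[[[0,0,1],[0,0,0]],[[0,0,1],[0,0,0]],[[0,0,1],[0,0,0]]])

```text
time_s: 8.9
tool_pos: [0.6207, -0.1573, 0.1013]
tool_rot: [-179.9, -0.0, 100.5]
force: [-3.1, 0.8, -12.3]
grip_width: 0.0119
```

Call:
apply_moves(targets=[[[-1,0,1],[0,0,0]],[[-1,0,1],[0,0,0]],[[-1,0,1],[0,0,0]]])

```text
time_s: 9.2
tool_pos: [0.6205, -0.1572, 0.1028]
tool_rot: [180.0, 0.0, 100.5]
force: [-1.5, 0.2, -12.3]
grip_width: 0.0116
```

Call:
apply_moves(targets=[[[0,0,1],[0,0,0]],[[0,0,1],[0,0,0]],[[0,0,1],[0,0,0]]])

```text
time_s: 9.5
tool_pos: [0.6205, -0.1572, 0.1037]
tool_rot: [180.0, 0.0, 100.5]
force: [-0.4, 0.8, -12.8]
grip_width: 0.0118
```

Call:
apply_moves(targets=[[[0,0,1],[0,0,0]],[[0,0,1],[0,0,0]],[[0,0,1],[0,0,0]]])

```text
time_s: 9.8
tool_pos: [0.6203, -0.1572, 0.104]
tool_rot: [180.0, 0.0, 100.5]
force: [1.3, 0.7, -18.2]
grip_width: 0.0118
```

Call:
apply_moves(targets=[[[0,0,1],[0,0,0]],[[0,0,1],[0,0,0]],[[0,0,1],[0,0,0]]])

```text
time_s: 10.1
tool_pos: [0.6202, -0.1572, 0.1041]
tool_rot: [-180.0, 0.0, 100.5]
force: [4.2, -0.0, -24.0]
grip_width: 0.0118
```

Call:
apply_moves(targets=[[[0,0,-2],[0,0,0]],[[0,0,-3],[0,0,0]],[[0,0,-3],[0,0,0]],[[0,0,-3],[0,0,0]]])

```text
time_s: 10.5
tool_pos: [0.6204, -0.1573, 0.1033]
tool_rot: [180.0, -0.0, 100.5]
force: [-0.2, 2.2, -12.7]
grip_width: 0.0118
```

Call:
apply_moves(targets=[[[0,0,0],[0,0,-0.05]],[[0,0,0],[0,0,-0.1]],[[0,0,0],[0,0,-0.15]],[[0,0,0],[0,0,-0.2]],[[0,0,0],[0,0,-0.2]]])

```text
time_s: 11.0
tool_pos: [0.6202, -0.1573, 0.103]
tool_rot: [180.0, -0.0, 89.0]
force: [-1.1, 0.4, -11.2]
grip_width: 0.0114
```

```bash
python3 -c "
from h import *
o=env.get_obs();print(o['qpos'],o['wrist_torque'],o['force'],o['tool_pos'])"
```

```text
[-16.37783769  24.7147714   36.06513074  93.98722776 -15.5869274
  66.40019157  22.50225495] [ 0.16865365  0.21302353 -0.04613472] [ -1.10059711   0.37290706 -11.17094643] [ 0.62015801 -0.1572637   0.10296978]
```

Call:
apply_moves(targets=[[[0,0,0],[0,0,-0.07]],[[0,0,0],[0,0,-0.14]],[[0,0,0],[0,0,-0.21]],[[0,0,0],[0,0,-0.28]],[[0,0,0],[0,0,-0.35]],[[0,0,0],[0,0,-0.42]],[[0,0,0],[0,0,-0.42]]])

```text
time_s: 11.7
tool_pos: [0.6197, -0.1571, 0.1026]
tool_rot: [-179.9, 0.0, 65.0]
force: [-1.6, 1.7, -13.2]
grip_width: 0.0118
```

Call:
apply_moves(targets=[[[0,0,0.3],[0,0,-0.08]],[[0,0,0.3],[0,0,-0.16]],[[0,0,0.3],[0,0,-0.24]],[[0,0,0.3],[0,0,-0.32]],[[0,0,0.3],[0,0,-0.4]],[[0,0,0.3],[0,0,-0.48]],[[0,0,0.3],[0,0,-0.48]]])

```text
time_s: 12.4
tool_pos: [0.6192, -0.1568, 0.1026]
tool_rot: [-179.9, 0.1, 37.6]
force: [-4.0, 2.0, -12.5]
grip_width: 0.0118
```

Call:
apply_moves(targets=[[[0,0,0],[0,0,-0.07]],[[0,0,0],[0,0,-0.14]],[[0,0,0],[0,0,-0.2]],[[0,0,0],[0,0,-0.2]],[[0,0,0],[0,0,-0.2]]])

```text
time_s: 12.9
tool_pos: [0.6191, -0.1568, 0.1025]
tool_rot: [-179.9, 0.1, 26.3]
force: [-5.0, 2.8, -11.9]
grip_width: 0.0115
```

Call:
apply_moves(targets=[[[0,0,-1],[0,0,0]],[[0,0,-2],[0,0,0]],[[0,0,-3],[0,0,0]],[[0,0,-3],[0,0,0]],[[0,0,-3],[0,0,0]]])

```text
time_s: 13.4
tool_pos: [0.6192, -0.1569, 0.0997]
tool_rot: [-179.9, 0.1, 26.3]
force: [-5.3, 2.2, -12.7]
grip_width: 0.0119
```

Call:
apply_moves(targets=[[[0,0,-1],[0,0,0]],[[0,0,-2],[0,0,0]],[[0,0,-2],[0,0,0]],[[0,0,-2],[0,0,0]]])

```text
time_s: 13.8
tool_pos: [0.6193, -0.1574, 0.0983]
tool_rot: [-179.9, 0.1, 26.2]
force: [-6.4, 2.1, -9.0]
grip_width: 0.0115
```

Call:
apply_moves(targets=[[[-0.8,0.3,-1],[0,0,0]],[[-1.5,0.5,-1.8],[0,0,0]],[[-1.5,0.5,-1.8],[0,0,0]],[[-1.5,0.5,-1.8],[0,0,0]]])

```text
time_s: 14.2
tool_pos: [0.6192, -0.1573, 0.0979]
tool_rot: [180.0, -0.1, 26.2]
force: [-4.7, 1.6, -4.2]
grip_width: 0.0118
```

Call:
apply_moves(targets=[[[0,0,0],[0,0,0]],[[0,0,0],[0,0,0]],[[0,0,0],[0,0,0]],[[0,0,0],[0,0,0]],[[0,0,0],[0,0,0]],[[0,0,0],[0,0,0]]], hand=40)

```text
time_s: 14.8
tool_pos: [0.619, -0.1569, 0.0963]
tool_rot: [180.0, -0.0, 26.0]
force: [-0.1, -0.7, -0.7]
grip_width: 0.0394
```

Call:
apply_moves(targets=[[[0,0,15],[0,0,0]],[[0,0,40],[0,0,0]],[[0,0,80],[0,0,0]],[[0,0,120],[0,0,0]],[[0,-40,140],[0,0,0]],[[0,-80,140],[0,0,0]],[[0,-120,140],[0,0,0]],[[0,-160,140],[0,0,0]]])

```text
time_s: 15.6
tool_pos: [0.619, -0.3182, 0.2378]
tool_rot: [179.9, -0.1, 26.1]
force: [-0.4, 0.2, -0.7]
grip_width: 0.0397
```

```bash
python3 - <<'E'
from h import *
s=env.read_camera("side");t=env.read_camera("top")
a=crop(s,"",290,185,380,275,7);b=crop(t,"",290,150,370,240,7)
cv2.imwrite("pics/d.png",cv2.resize(np.hstack([a,b]),(800,424)))
print(env.get_obs()["tool_pos"])
E
```

```text
[ 0.6151803  -0.3253014   0.23738904]
```

View pics/d.png

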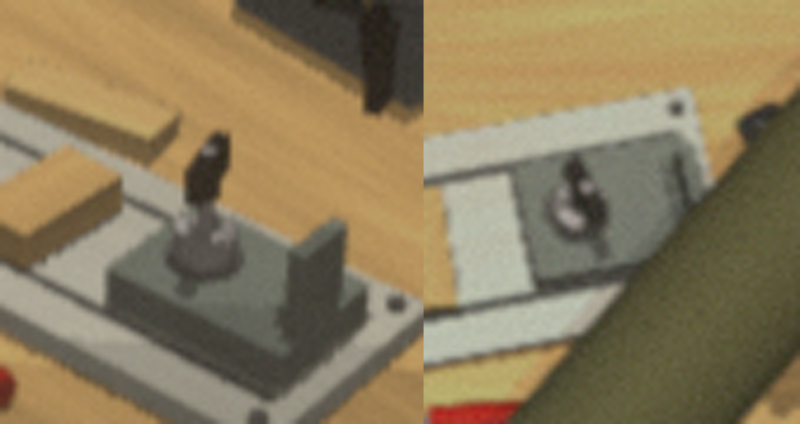

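```bash
python3 - <<'E'
from h import *
p=cv2.imread("pics/top0.png")
import pickle
t=env.read_camera("top")
for X in ([.643,-.280,.08],[.643,-.28,.15]): print(proj(t,np.array(X)))
u=proj(t,np.array([.643,-.280,.08])).astype(int);cv2.circle(p,tuple(map(int,u)),3,(0,255,0),1)
cv2.imwrite("pics/e.png",p);print(env.get_obs()["tool_pos"],env.get_obs()["qpos"])
E
```

```text
[359.1606441  185.38460879]
[362.69116598 180.09790773]
[ 0.61664782 -0.32156683  0.23718427] [ -8.89550105  30.46692194  51.4545999   76.08979029 -23.34148179
  84.19140683 -23.57156126]
```

View pics/e.png

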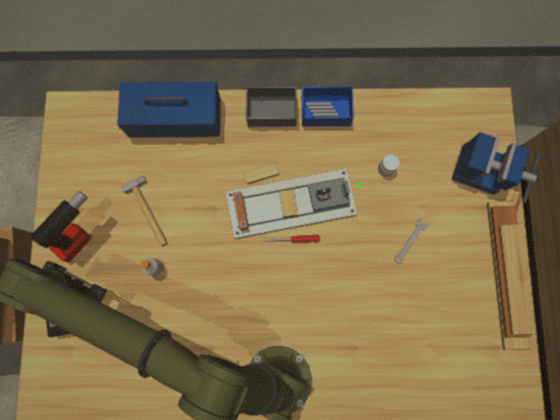

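Call:
apply_moves(targets=[[[6,10,0],[0,0,0.14]],[[12,20,0],[0,0,0.28]],[[18,30,0],[0,0,0.42]],[[24,38,0],[0,0,0.56]],[[24,38,0],[0,0,0.7]],[[24,38,0],[0,0,0.84]],[[24,38,0],[0,0,0.98]],[[24,38,0],[0,0,1.12]]], hand=0)

```text
time_s: 16.55
tool_pos: [0.6434, -0.2768, 0.237]
tool_rot: [179.9, -0.0, 90.6]
force: [1.0, 0.3, -0.1]
grip_width: 0.0003
```

Call:
apply_moves(targets=[[[0,0,0],[0,0,0.1]],[[0,0,0],[0,0,0.18]],[[0,0,-30],[0,0,0.18]],[[0,0,-60],[0,0,0.18]],[[0,0,-90],[0,0,0.18]],[[0,0,-90],[0,0,0.18]]])

```text
time_s: 17.15
tool_pos: [0.6409, -0.2753, 0.142]
tool_rot: [-179.6, -0.3, 100.6]
force: [-1.3, 0.6, -0.2]
grip_width: 0.0007
```

Call:
apply_moves(targets=[[[0,-3,-20],[0,0,0]],[[0,-3,-40],[0,0,0]],[[0,-3,-60],[0,0,0]],[[0,-3,-60],[0,0,0]]])

```text
time_s: 17.55
tool_pos: [0.6422, -0.28, 0.0852]
tool_rot: [-179.9, -0.1, 100.6]
force: [0.5, 0.6, -0.6]
grip_width: 0.0003
```

Call:
apply_moves(targets=[[[-0.9,5,0],[0,0,0]],[[-1.8,10,0],[0,0,0]],[[-2.8,15,0],[0,0,0]],[[-3.7,20,0],[0,0,0]],[[-4.6,25,0],[0,0,0]]])

```text
time_s: 18.05
tool_pos: [0.6383, -0.2562, 0.0867]
tool_rot: [179.9, 0.0, 100.5]
force: [-0.3, 0.3, -0.1]
grip_width: 0.0003
```

Call:
apply_moves(targets=[[[-0.9,5,0],[0,0,0]],[[-1.8,10,0],[0,0,0]],[[-2.8,15,0],[0,0,0]],[[-3.7,20,0],[0,0,0]],[[-4.6,25,0],[0,0,0]],[[-5.5,30,0],[0,0,0]],[[-6.5,35,0],[0,0,0]],[[-7.4,40,0],[0,0,0]]])

```text
time_s: 18.85
tool_pos: [0.6306, -0.2166, 0.0863]
tool_rot: [180.0, 0.0, 100.5]
force: [0.9, -3.3, 1.8]
grip_width: 0.0004
```

Call:
apply_moves(targets=[[[-0.9,5,0],[0,0,0]],[[-1.8,10,0],[0,0,0]],[[-2.8,15,0],[0,0,0]],[[-3.7,20,0],[0,0,0]],[[-4.6,25,0],[0,0,0]],[[-5.5,30,0],[0,0,0]]])

```text
time_s: 19.45
tool_pos: [0.625, -0.1867, 0.0861]
tool_rot: [-180.0, 0.0, 100.5]
force: [-0.3, -4.7, 2.8]
grip_width: 0.0003
```

```bash
cat > look.py <<'E'
import sys
from h import *
s=env.read_camera("side")
cv2.imwrite(f"pics/{sys.argv[1]}.png",crop(s,"",225,175,365,275,5))
o=env.get_obs();print(o["tool_pos"],o["force"],o["qpos"])
E
python3 look.py f
```

```text
[ 0.62487965 -0.1852019   0.08591091] [-0.09157435 -1.49021785  1.15392651] [-12.02739082  26.86370484  34.08497025  92.89615993 -16.2407235
  65.30711575  36.57412302]
```

View pics/f.png

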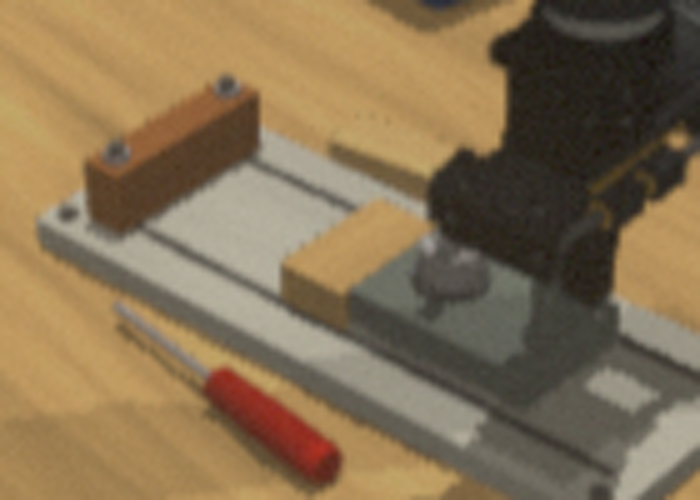

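Call:
apply_moves(targets=[[[-0.9,5,0],[0,0,0]],[[-1.8,10,0],[0,0,0]],[[-2.8,15,0],[0,0,0]],[[-3.7,20,0],[0,0,0]],[[-4.6,25,0],[0,0,0]],[[-5.5,30,0],[0,0,0]],[[-6.5,35,0],[0,0,0]],[[-7.4,40,0],[0,0,0]]])

```text
time_s: 20.3
tool_pos: [0.6175, -0.1464, 0.0859]
tool_rot: [-180.0, -0.0, 100.5]
force: [0.1, -4.2, 1.4]
grip_width: 0.0006
```

Call:
apply_moves(targets=[[[-0.9,5,0],[0,0,0]],[[-1.8,10,0],[0,0,0]],[[-2.8,15,0],[0,0,0]],[[-3.7,20,0],[0,0,0]],[[-4.6,25,0],[0,0,0]],[[-5.5,30,0],[0,0,0]],[[-6.5,35,0],[0,0,0]],[[-7.4,40,0],[0,0,0]]])

```text
time_s: 21.1
tool_pos: [0.6099, -0.1065, 0.0859]
tool_rot: [-180.0, -0.0, 100.5]
force: [-1.9, -3.9, -0.3]
grip_width: 0.0006
```

```bash
python3 look.py g
```

```text
[ 0.61001721 -0.10497315  0.08589964] [-0.77140396 -1.67652323  0.49498726] [-19.69585769  22.73120126  33.46487986  97.8697078  -13.83440286
  63.60658412  28.47611648]
```

View pics/g.png

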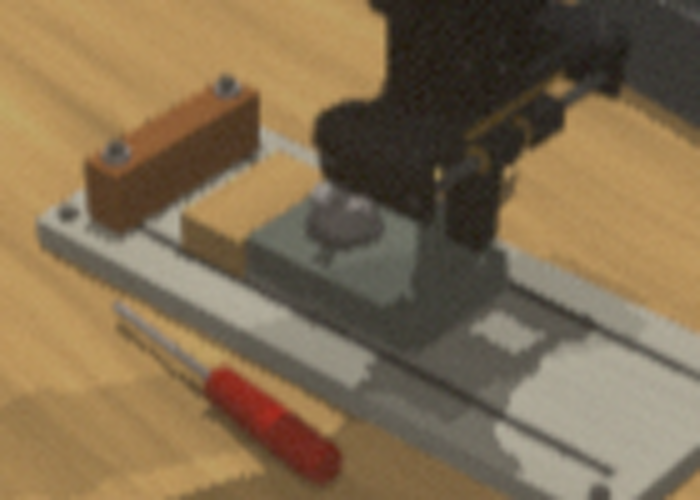

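Call:
apply_moves(targets=[[[-0.6,3,0],[0,0,0]],[[-1.1,6,0],[0,0,0]],[[-1.7,9,0],[0,0,0]],[[-2.2,12,0],[0,0,0]],[[-2.8,15,0],[0,0,0]],[[-3.3,18,0],[0,0,0]],[[-3.9,21,0],[0,0,0]],[[-4.4,24,0],[0,0,0]]])

```text
time_s: 21.95
tool_pos: [0.6057, -0.0826, 0.0859]
tool_rot: [-180.0, -0.0, 100.5]
force: [-0.3, -3.1, -2.3]
grip_width: 0.0005
```

Call:
apply_moves(targets=[[[-0.3,1.5,0],[0,0,0]],[[-0.6,3,0],[0,0,0]],[[-0.8,4.5,0],[0,0,0]],[[-1.1,6,0],[0,0,0]],[[-1.4,7.5,0],[0,0,0]]])

```text
time_s: 22.45
tool_pos: [0.6045, -0.0754, 0.0861]
tool_rot: [-180.0, 0.0, 100.5]
force: [-1.4, -4.4, -2.3]
grip_width: 0.0004
```

Call:
apply_moves(targets=[[[-0.3,1.5,0],[0,0,0]],[[-0.6,3,0],[0,0,0]],[[-0.6,3,0],[0,0,0]]])

```text
time_s: 22.75
tool_pos: [0.6041, -0.0717, 0.0862]
tool_rot: [180.0, -0.0, 100.5]
force: [0.3, -2.0, -1.4]
grip_width: 0.0006
```

Call:
apply_moves(targets=[[[-0.3,1.5,0],[0,0,0]],[[-0.6,3,0],[0,0,0]],[[-0.6,3,0],[0,0,0]]])

```text
time_s: 23.05
tool_pos: [0.6038, -0.0703, 0.0863]
tool_rot: [179.9, 0.1, 100.5]
force: [0.5, -5.4, -2.7]
grip_width: 0.0006
```

Call:
apply_moves(targets=[[[-0.3,1.5,0],[0,0,0]],[[-0.6,3,0],[0,0,0]],[[-0.6,3,0],[0,0,0]]])

```text
time_s: 23.35
tool_pos: [0.6038, -0.0703, 0.0864]
tool_rot: [179.9, 0.3, 100.4]
force: [2.4, -10.9, -4.5]
grip_width: 0.0006
```

Call:
apply_moves(targets=[[[-0.3,1.5,0],[0,0,0]],[[-0.6,3,0],[0,0,0]],[[-0.6,3,0],[0,0,0]]])

```text
time_s: 23.65
tool_pos: [0.6038, -0.0702, 0.0865]
tool_rot: [179.8, 0.6, 100.3]
force: [4.3, -14.2, -6.6]
grip_width: 0.0006
```

Call:
apply_moves(targets=[[[0,0,0],[0,0,0]],[[1,-5,0],[0,0,0]],[[2,-10,0],[0,0,0]],[[4,-20,0],[0,0,0]],[[6,-33,0],[0,0,0]],[[8,-45,10],[0,0,0]],[[8,-45,50],[0,0,0]],[[8,-45,90],[0,0,0]]])

```text
time_s: 24.45
tool_pos: [0.6095, -0.1098, 0.1771]
tool_rot: [-179.9, 0.0, 100.4]
force: [0.3, -0.1, -0.2]
grip_width: 0.0004
```

Call:
apply_moves(targets=[[[10,-45,30],[0,0,0]],[[15,-90,60],[0,0,0]],[[15,-135,60],[0,0,0]],[[15,-180,60],[0,0,0]],[[15,-220,60],[0,0,0]],[[15,-220,60],[0,0,0]]])

```text
time_s: 25.05
tool_pos: [0.6214, -0.338, 0.2369]
tool_rot: [-179.9, 0.3, 99.8]
force: [-0.8, -0.2, -0.3]
grip_width: 0.0001
```

```bash
python3 - <<'E'
from h import *
s=env.read_camera("side");t=env.read_camera("top")
a=crop(s,"",225,175,325,265,7);b=crop(t,"",220,165,320,255,7)
cv2.imwrite("pics/i.png",cv2.resize(np.hstack([a,b]),(800,360)))
q=(.5958,-.0513,.1828)
for n in ("board","fence","stop_block","knob_grip"):
  for d in env.regions_of(t,n)[:1]:
    ys,xs=np.nonzero(d["region"]);print(n,d["conf"],cv2.minAreaRect(np.c_[xs,ys].astype(np.float32)))
o=env.get_obs();print(o["tool_pos"],o["force"])
E
```

```text
board 0.95 ((251.42308044433594, 210.61538696289062), (26.867908477783203, 13.924243927001953), 78.69007110595703)
fence 0.71 ((239.5459747314453, 210.49124145507812), (38.03053665161133, 9.028159141540527), 79.2156982421875)
stop_block 0.74 ((268.9615478515625, 200.30770874023438), (13.891888618469238, 5.333493232727051), 60.2551155090332)
[ 0.62614867 -0.32624638  0.23631594] [0.91691434 0.06568027 0.13539951]
```

View pics/i.png

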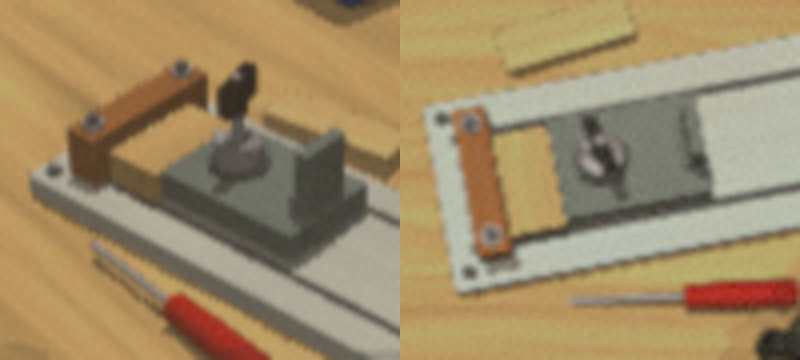

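Board is snug between fence and stop, the knob is still up and turned across, and the arm is clear.

```bash
python3 -c "
from cell import env
print(env.sign_off())"
```

```text
the job is handed in; nothing more can be done
None
```

The plunger is parked in a rest notch and the stop has pushed the board against the fence. I handed the job in at about 25 s; it gave no verdict.

- **Plunger:** I gripped the T-bar and pulled it up until the force jumped, at about 20 mm of lift. The peak was about 11 N beyond the spring, against the 20 N limit. I backed off about 1 mm, turned the knob about −1.3 rad, lowered it until the notch carried it, and let go.
- **Stop and board:** With closed fingers I pushed the fin along the jig at 3–5 N. The force then rose to about 15 N with no further travel, which I took as the board meeting the fence. I backed straight off and moved the arm clear.
- **Last checks:** The final pictures from both cameras show no visible gap between fence, board and stop. In the top view the detected outlines of board and fence are within about 0.5° of each other. The knob still stands up and turned across. In those crops the screwdriver and offcut looked unmoved; I did not look at the other bystanders again.
- **Not exact:** The first estimate of the knob's position was about 4 mm off, which gave a sideways force of about 10 N when I gripped it. I corrected that before lifting. The network's outline of the stop in the last picture covered only part of it, so its fit against the board was judged by eye.

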